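# Set the diverter and sort the casting

## Task

Sort the spiky gold-coloured casting that lies loose on the bench into the tray that already holds another casting like it. First swing the sorter's lever fully over so that its blade leaves the way open to that tray and closes the other side, then drop the casting in through the hopper's mouth on top; leave the lever set and the casting lying in that tray.

Things in the scene. Friction and masses are not known exactly. Their poses are not given: they have to be found in the camera images.
- casting: The casting to sort: raw gold-coloured spiky lump, 31 x 41 x 32 mm (x, y, z; solid core 26 x 36 x 30, the spikes have no substance), about 40 g, lying on the bench in front of the sorter, to its left. Origin at the centre of its underside; z up. Best gripped from above across its x axis (26 mm).
- tray_casting: A like but flatter casting (34 x 43 x 22 mm), lying loose in one of the sorter's two trays, and so showing which tray is wanted; a grey plaster knob lies in the other. Origin at the centre of its underside.
- sorter: Fixed sorter 382 (y) x 102 (x) x 203 mm high. Origin on the bench under its centre; lever and clear pane face -x (the robot), y left, z up. Open hopper mouth on top, centred at x = y = 0: 80 (x) x 100 mm (y), rim at z = 203. Below it a ridge parts two chutes to open wooden trays at y = 78 to 185 and -78 to -185 mm (90 mm deep in x, floor z = 6, walls to z = 45).
- flap (a joint): Lever and blade, one piece, rad: 0 upright, stops at +-0.56, positive leans to the sorter's +y. Pivot axis is sorter's x at y = 0, z = 110 mm. Lever: rod in front with a black 24 mm ball, centre at x = -75, y = 125 sin q, z = 110 + 125 cos q mm; 2 N moves it, it stays put. The 85 mm blade in the hopper leans the same way and closes that side: a part goes to the tray on the other side.
Things that resemble listed ones, but are neither listed nor needed, are in the scene too. Leave any green look-alike of the casting alone.

How it is judged:
By the outcome, as a careful person would: the job done as asked, in the order asked, and still so for the second after the job is handed in, with the robot touching nothing.
It also fails if it takes over 51 s, if anything falls off the work surface, if the arm or the gripper's body presses on something with over 40 N, if the wrist force passes 120 N, or if a joint passes its speed limit or range.

## Robot

A 6-joint arm with a two-finger parallel gripper is mounted at the origin on the work surface; the furniture and walls round the work are solid. World frame = base frame: x ahead of the robot, y to its left, z up, the work surface at z = 0. Lengths are in mm, angles in rad, forces in N, time in s.
With the tool pointing down it reaches from about 300 to 775 mm from the base axis. Payload 14.6 kg.
Tool frame: the origin (TCP) lies between the finger pads; the fingertips stand manip.tip_reach ahead of it and the grasp point (between the pads) lies 5 mm behind it (manip.tip_reach is the distance from the TCP to the fingertips, in mm); z points along the fingers, y is the line along which they close (so a half turn about z gives the same grasp; the last joint's range is limited). The gripper opens to 94 mm and grips with 3 to 60 N. Pads are 16 mm wide; open, the fingers measure 119 mm over their backs; the gripper's body (75 mm by 177 mm) begins 78 mm behind the grasp point.
Start: joints at [1.082, 0.3, 1.521, -0, 1.321, -0.067], TCP at [225.168, 501.785, 219.446] pointing down, gripper open.
Joint ranges: [-3.03, 3.03], [-0.79, 2.21], [0.23, 2.52], [-1.04, 4.18], [0, 3.07], [-2.55, 2.55]. Speed limits (rad/s): [2.22, 2.22, 2.57, 3.14, 3.14, 3.14].

## Interface

Orientations are given as [roll, pitch, yaw] about the fixed x, y, z axes, in that order (R = Rz(yaw) Ry(pitch) Rx(roll)).
In Python, from cell import manip gives the robot as it stands. The module is installed in compiled form; this text tells all that it offers.
- The arm moves only by the shell command python3 -m creep 'ROWS' [FORCE]. ROWS is JSON, a list of rows, each a list of 3 entries, a list of its own where there are three numbers: the opening, from -1 (shut) to 1 (fully open), then the shift along the tool's x, y, z in cm, then the turn about the tool's z in units of 5 degrees (1.0 is 5 degrees). In form: [[grip, [tx, ty, tz], roll], ...]. A call has 1 to 12 rows; each row is the pose to reach, as a shift and turn from the pose commanded when the call began, along the tool's axes at that moment; what a row does not reach only later rows make up. A row lasts 1/10 s, in which the tool goes at most 50 mm and 8.59 degrees, less where a joint would pass 70% of its speed; a pose out of reach is approached as far as the arm can. A call with a gripper value outside its range is refused whole. The fingers move at their own pace and stop on an object; FORCE is the grip in N (left out, the last holds). Time passes only in rows, so rows that repeat a pose let the fingers close. It gives the time, the measured TCP pose, the force, the opening and the grip force at its end, in the units of the state.
- manip.read_state(): the state, without advancing time (a new reading comes with each control period).
- manip.camera(name): name is "side" or "top" or "wrist"; returns the picture (400x640x3 uint8, red, green, blue); there is no depth.
- manip.camera_params(name): a dict with "fovy" (degrees; the focal length in pixels is half the picture's height over the tangent of half this angle, whatever the lens; pixels are square), "cx", "cy" (the principal point, pixels), "origin" and "attitude" of the camera in the world. Camera axes: x right, y down, z forward; pixel columns grow to the right and rows downward; lengths in mm; the calibration is good to about 2 mm. A picture is of the moment at which its call begins: read the wrist's pose just before it. camera_params takes no time and is no camera call; for the wrist camera it gives the pose at the moment of the call.
- manip.sign_off(): hands the job in; it is judged then, once.
The state is a dict: "clock": time; "joints": joint angles; "qd": joint speeds; "effort": joint torques, N m; "eef_pos": TCP position; "eef_rot": TCP orientation; "wrist_force": force on the tool from outside, world axes, zero at the start; "moment": the same for the moment, N m; "finger_gap": finger opening in mm; "finger_force": force on a finger pad.
Only numpy, scipy, OpenCV 4.12 (cv2) and the standard library are available. Lean on these libraries where they do the work, as an engineer would, in place of code of your own. Each camera call takes 0.05 s, during which the arm holds its last target. There are 200 camera calls.

## Working session

There is one attempt and no reset: what is moved stays moved. The work goes in short steps, Python scripts to look and compute and a shell command to move; the robot and the scene stay as the last step left them, time stands still between calls to the robot, and variables do not carry over. Pictures are saved under pics/ and viewed, at most 10 in all, crops included, and the job is handed in when it is done.

```bash
mkdir -p pics; cat > h.py <<'E'
import numpy as np, cv2
from cell import manip
def snap(n,f):
    p=manip.camera_params(n); im=manip.camera(n); cv2.imwrite(f'pics/{f}.png',im[:,:,::-1]); np.save(f'pics/{f}.npy',im)
    import pickle; pickle.dump(p,open(f'pics/{f}.pkl','wb')); return im,p
def load(f):
    import pickle; return np.load(f'pics/{f}.npy'),pickle.load(open(f'pics/{f}.pkl','rb'))
E
python3 - <<'E'
from h import *
for n in("top","side","wrist"):
    im,p=snap(n,n+'0'); print(n,p)
print(manip.read_state(), manip.tip_reach)
a=[np.load(f'pics/{n}0.npy') for n in("top","side")]
E
```

```text
top {'fovy': 44.38398017582776, 'cx': 324.57568863259183, 'cy': 205.41779881183692, 'origin': array([440.98301241, 166.94172972, 941.03629726]), 'attitude': array([-3.07263822e+00, -1.13838631e-03, -1.57815580e+00])}
side {'fovy': 43.50873806718832, 'cx': 315.543174891521, 'cy': 199.90131333237912, 'origin': array([ 303.20734535, -274.26969374,  936.75990729]), 'attitude': array([-2.61437608,  0.00691877, -0.4947984 ])}
wrist {'fovy': 58.36997283927154, 'cx': 321.54366047899845, 'cy': 197.820781672007, 'origin': array([163.36257642, 529.66034115, 383.80989963]), 'attitude': array([2.90347288e+00, 1.09304610e-03, 1.14957423e+00])}
{'clock': 0.15, 'joints': array([ 1.08239467e+00,  3.00359971e-01,  1.52142024e+00,  1.95175023e-05,
        1.32069873e+00, -6.65735200e-02]), 'qd': array([ 4.26405844e-04, -2.71251976e-03, -1.31993905e-03, -9.90217630e-04,
       -6.81497818e-04, -7.64967752e-05]), 'effort': array([-1.60607783e-04, -5.31961977e+01, -3.52822208e+01,  7.07860873e-02,
        2.36075063e-02, -4.09811253e-05]), 'eef_pos': array([225.085942  , 501.63492147, 219.01532616]), 'eef_rot': array([-3.14070959e+00, -7.78238552e-05,  2.71975965e+00]), 'wrist_force': array([-0.29304854,  0.29960906, -0.39722661]), 'moment': array([-0.00551063, -0.0250604 ,  0.00562244]), 'finger_force': 0.0, 'finger_gap': 93.9727402601172} 14.0
```

View pics/top0.png

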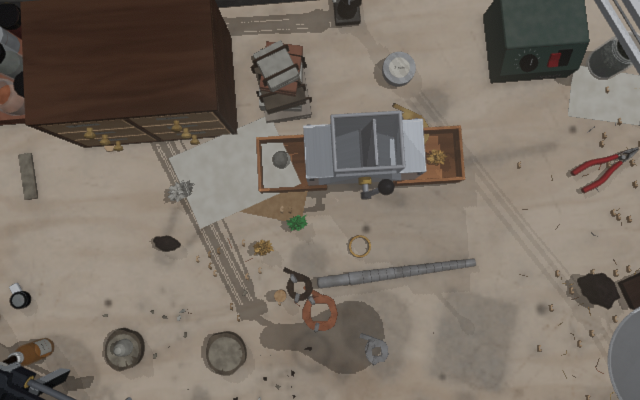

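View pics/side0.png

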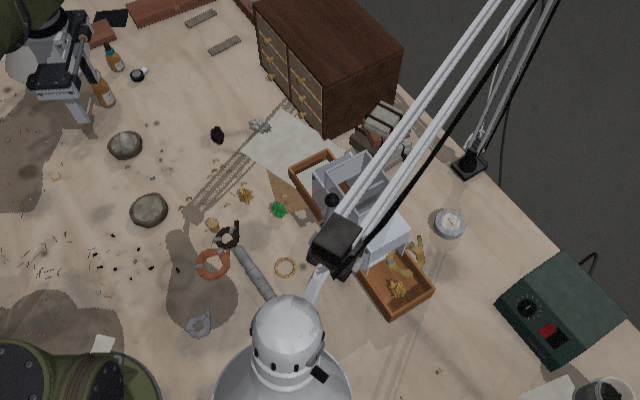

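Top view: candidates for the casting are the gold spiky lump (261,247), the green look-alike (297,222), a grey spiky lump (179,190), a brass ring (358,246), a tan nugget (280,296), and the gold lump already in the right-hand tray (437,157). The gold lump at (261,247) fits the description (side view: (246,196)).

The grey knob is in the left (+y) tray at (280,159). The lever ball is at (386,187), leaning right. The wanted tray is at -y, so the lever must go to +0.56 (towards +y).

```bash
cat >> h.py <<'E'
from scipy.spatial.transform import Rotation as R
def ray(p,uv):
    f=200/np.tan(np.radians(p['fovy'])/2); d=np.array([(uv[0]-p['cx'])/f,(uv[1]-p['cy'])/f,1.])
    d=R.from_euler('xyz',p['attitude']).as_matrix()@d; return np.array(p['origin']),d/np.linalg.norm(d)
def onz(p,uv,z):
    o,d=ray(p,uv); return o+d*(z-o[2])/d[2]
def tri(*pu):
    A=np.zeros((3,3));b=np.zeros(3);L=[]
    for p,uv in pu:
        o,d=ray(p,uv);M=np.eye(3)-np.outer(d,d);A+=M;b+=M@o;L.append((M,o))
    x=np.linalg.solve(A,b); return x,[float(np.linalg.norm(M@(x-o)).round(1)) for M,o in L]
def blobs(im,lo,hi,amin=25):
    m=cv2.inRange(cv2.cvtColor(im,cv2.COLOR_RGB2HSV),lo,hi); n,l,s,c=cv2.connectedComponentsWithStats(m)
    return [(c[i].round(1).tolist(),s[i].tolist()) for i in range(1,n) if s[i][4]>=amin]
E
python3 - <<'E'
from h import *
np.set_printoptions(precision=1,suppress=True)
t,pt=load('top0'); s,ps=load('side0')
def near(im,uv,r=20):
    return [b for b in blobs(im,(15,120,70),(32,255,255)) if np.hypot(b[0][0]-uv[0],b[0][1]-uv[1])<r]
print('top',near(t,(261,247)),near(t,(437,157)));print('side',near(s,(246,196)))
print('cast',tri((pt,near(t,(261,247))[0][0]),(ps,near(s,(246,196))[0][0])))
print('z0,16',onz(pt,near(t,(261,247))[0][0],16),onz(ps,near(s,(246,196))[0][0],16))
for n,u,v in(('ball',(386,187),(332,201)),):
    print(n,tri((pt,u),(ps,v)))
print('lamp',tri((pt,(670,360)),(ps,(290,350))), )
# tray outer corners top z45
for uv in((257,137),(461,126),(464,180),(259,192)): print('tray',onz(pt,uv,45))
for uv in((331,114),(403,113),(404,170),(334,176)): print('rim',onz(pt,uv,203))
c=np.vstack([cv2.resize(t[90:310,160:480],(800,550),interpolation=cv2.INTER_CUBIC)])
cv2.imwrite('pics/c1.png',c[:,:,::-1])
c=cv2.resize(s[130:330,210:450],(720,600),interpolation=cv2.INTER_CUBIC)
cv2.imwrite('pics/c2.png',c[:,:,::-1])
E
```

```text
top [([258.9, 247.7], [255, 241, 10, 14, 57]), ([268.0, 246.8], [265, 241, 8, 11, 44])] [([436.7, 156.3], [427, 149, 19, 15, 138])]
side [([245.5, 195.4], [239, 189, 14, 15, 134])]
cast (array([426.8, 291.1,   1.6]), [1.0, 1.0])
z0,16 [426.1 289.5  16. ] [425.8 282.   16. ]
ball (array([516.7,  75.9, 229.5]), [0.3, 0.3])
lamp (array([ 328.9, -160.9,  468.6]), [4.5, 4.5])
tray [630.6 289.5  45. ]
tray [648.5 -88.4  45. ]
tray [547.8 -91.3  45. ]
tray [528.4 285.6  45. ]
rim [631.9 154.9 203. ]
rim [632.7  44.8 203. ]
rim [544.9  44.9 203. ]
rim [536.5 151.1 203. ]
```

View pics/c1.png

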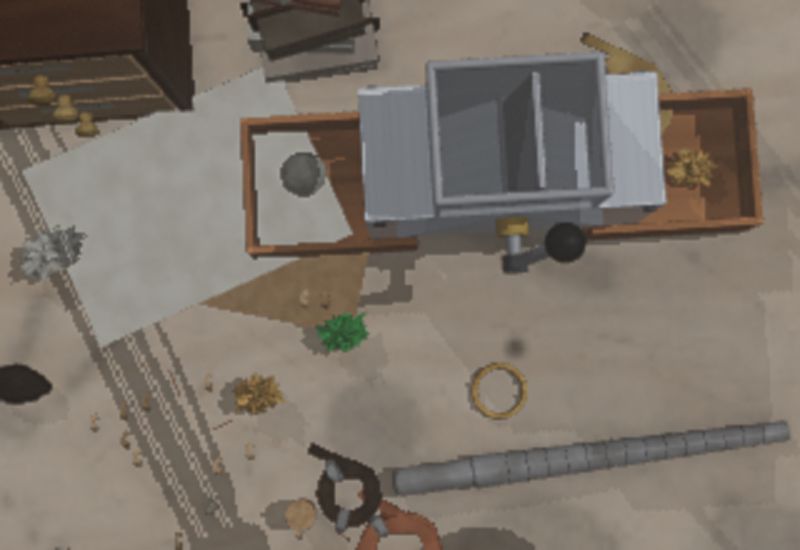

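View pics/c2.png

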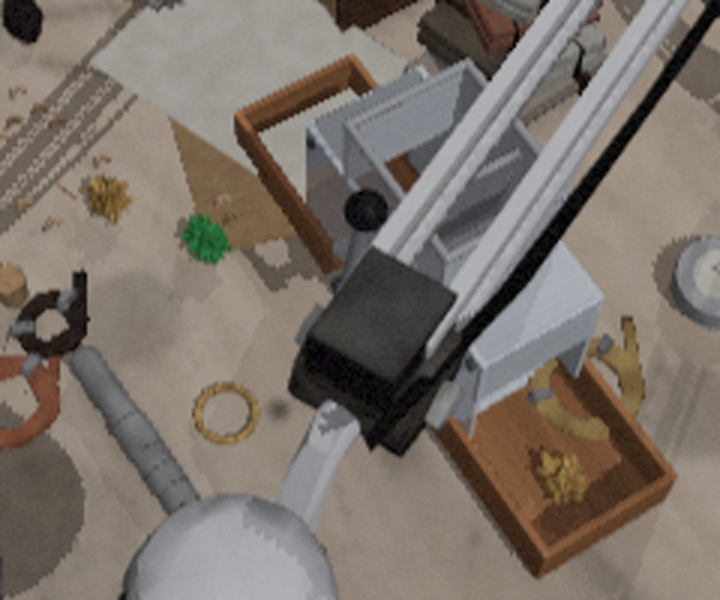

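Crops confirm it: the gold spiky casting is at c1 (257,393) / c2 (105,195), the green one at c1 (342,332). The lever is only slightly off upright (ball c1 (566,242), q≈-0.16), and the gold casting in the -y tray is at c1 (690,167). I'll go over the casting on the way to the lever.

```bash
cat >> h.py <<'E'
def plan(target,yang=None):
    """target TCP world, tool-y angle wanted -> tool shift cm, turn units"""
    s=manip.read_state(); M=R.from_euler('xyz',s['eef_rot']).as_matrix()
    d=M.T@(np.array(target)-s['eef_pos'])/10; a=np.arctan2(M[1,1],M[0,1])
    print('shift',d.round(2),'turn',None if yang is None else round(np.degrees(a-yang)/5,2),'yang',round(a,3),'clock',s['clock'])
E
python3 -c "
from h import *
plan((427,285,320),0.049)"
```

```text
shift [-27.29 -11.51 -10.09] turn 12.6 yang 1.149 clock 0.15
```

```bash
python3 -m creep '[[0,[-2,-1,-5],1],[-0.5,[-6,-2.5,-10],3],[-1,[-10,-4,-10],4.5],[-1,[-14,-6,-10],6],[-1,[-18,-7.5,-10],7.5],[-1,[-22,-9.5,-10],9],[-1,[-25,-10.5,-10],10.5],[-1,[-27.3,-11.5,-10],12],[-1,[-27.3,-11.5,-10],12.6],[-1,[-27.3,-11.5,-10],12.6],[-1,[-27.3,-11.5,-10],12.6]]' 20
python3 - <<'E'
from h import *
np.set_printoptions(precision=1,suppress=True)
im,p=snap('wrist','w1'); print(p['origin'])
print([b for b in blobs(im,(15,110,60),(32,255,255),60)])
plan((427,30,320))
E
```

```text
clock: 1.25
eef_pos: [427.0, 285.3, 319.3]
eef_rot: [-3.141, 0.0, 1.622]
wrist_force: [0.3, 0.4, 0.2]
finger_gap: 9.2
finger_force: 0.0
[423.6 353.2 484.2]
[([520.6, 60.8], [507, 6, 26, 109, 734]), ([553.6, 59.5], [542, 49, 27, 23, 421]), ([496.0, 72.4], [488, 65, 18, 16, 220]), ([377.3, 189.6], [356, 135, 41, 93, 2183]), ([321.5, 166.8], [311, 152, 23, 30, 446]), ([253.1, 188.8], [245, 180, 18, 19, 245]), ([321.2, 289.7], [310, 276, 21, 27, 174]), ([292.9, 323.7], [289, 286, 10, 75, 484]), ([350.2, 323.8], [345, 286, 10, 75, 478]), ([293.8, 388.2], [52, 377, 424, 19, 5221])]
shift [-25.5  -1.3  -0.1] turn None yang 0.052 clock 1.3
```

View pics/w1.png

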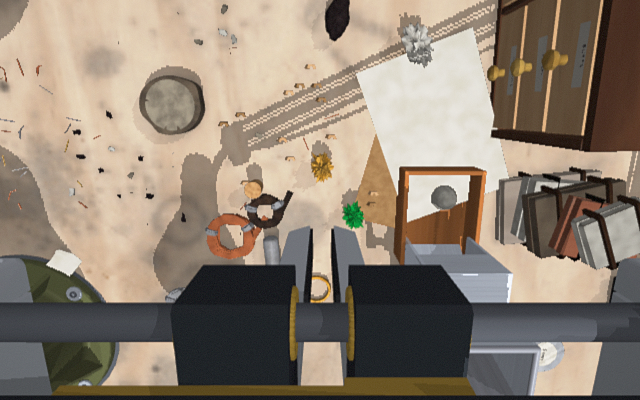

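Wrist view: the casting is at (321,167) with its long axis along world y, the green one at (352,213). Gripping across world x suits it. Now the lever.

```bash
python3 - <<'E'
from h import *
np.set_printoptions(precision=1,suppress=True)
w,pw=load('w1');t,pt=load('top0');s,ps=load('side0')
m=cv2.inRange(cv2.cvtColor(w,cv2.COLOR_RGB2HSV),(12,90,50),(34,255,255)); m[:,:300]=0;m[:,345:]=0;m[:140]=0;m[195:]=0
pts=cv2.findNonZero(m); print(cv2.minAreaRect(pts), cv2.boundingRect(pts))
u=cv2.minAreaRect(pts)[0]
print(tri((pw,u),(pt,(262.5,247.3)),(ps,(245.5,195.4))), tri((pw,u),(ps,(245.5,195.4))),onz(pw,u,16))
E
python3 -m creep '[[-1,[-4,0,0],0],[-1,[-8,0,0],0],[-1,[-12,0,0],0],[-1,[-17,-0.5,0],0],[-1,[-22,-1,0],0],[-1,[-25.5,-1.3,0],0],[-1,[-25.5,-1.3,0],0],[-1,[-25.5,-1.3,0],0]]'
python3 -c "
from h import *
plan((516,35,218),0.049)"
```

```text
((322.0103759765625, 167.12416076660156), (29.81332778930664, 22.09010124206543), 85.2363510131836) (311, 152, 23, 31)
(array([426.9, 282. ,  16.2]), [1.4, 0.6, 1.1]) (array([427. , 281.7,  16.3]), [1.2, 1.2]) [428.2 281.4  16. ]
clock: 2.1
eef_pos: [426.7, 29.9, 319.6]
eef_rot: [3.141, -0.0, 1.62]
wrist_force: [0.5, -0.6, 0.1]
finger_gap: 0.3
finger_force: 0.0
shift [ 0.07  8.94 10.16] turn 0.0 yang 0.049 clock 2.1
```

```bash
python3 -m creep '[[-1,[0,4,0],0],[-1,[0,8.9,0],0],[-1,[0,8.9,0],0],[-1,[0,8.9,4],0],[-1,[0,8.9,7],0],[-1,[0,8.9,10],0],[-1,[0,8.9,10.2],0],[-1,[0,8.9,10.2],0]]'
python3 - <<'E'
from h import *
im,p=snap('wrist','w2'); plan((515,55,218))
for y in(100,133,141): plan((588-75-.049*(y-95),y,218))
E
```

```text
clock: 2.9
eef_pos: [515.6, 35.2, 218.2]
eef_rot: [-3.142, -0.0, 1.622]
wrist_force: [0.4, 0.4, 1.5]
finger_gap: 0.6
finger_force: 0.0
shift [ 2.01 -0.    0.11] turn None yang 0.051 clock 2.95
shift [6.51 0.   0.11] turn None yang 0.051 clock 2.95
shift [9.82 0.01 0.11] turn None yang 0.051 clock 2.95
shift [1.062e+01 1.000e-02 1.100e-01] turn None yang 0.051 clock 2.95
```

```bash
python3 -m creep '[[-1,[1.5,0,0],0],[-1,[2.5,0,0],0],[-1,[3.5,0,0],0],[-1,[4.5,0,0],0],[-1,[5.5,0,0],0],[-1,[6.5,0,0],0],[-1,[7.5,0,0],0],[-1,[8.5,0,0],0],[-1,[9.3,0,0],0],[-1,[9.8,0,0],0],[-1,[9.8,0,0],0]]'
python3 -m creep '[[-1,[0.2,0,0],0],[-1,[0.4,0,0],0],[-1,[0.4,0,0],0]]'
python3 - <<'E'
from h import *
for n in('top','side'): snap(n,n+'1')
E
```

```text
clock: 4.05
eef_pos: [510.8, 132.7, 217.5]
eef_rot: [3.141, -0.0, 1.621]
wrist_force: [0.2, -0.0, 0.5]
finger_gap: 0.1
finger_force: 0.1
clock: 4.35
eef_pos: [510.7, 136.0, 217.5]
eef_rot: [3.142, 0.0, 1.62]
wrist_force: [-0.2, -1.6, -1.4]
finger_gap: 0.3
finger_force: 0.6
```

```bash
for i in 1 2 3; do python3 -m creep '[[-1,[0.15,0,0],0],[-1,[0.3,0,0],0]]' | grep -E 'eef_pos|wrist'; done
python3 - <<'E'
from h import *
im,p=snap('wrist','w3')
im,p=snap('top','top2')
cv2.imwrite('pics/c3.png',cv2.resize(im[90:230,240:480],(780,455),interpolation=cv2.INTER_CUBIC)[:,:,::-1])
E
```

```text
eef_pos: [510.5, 139.0, 217.4]
wrist_force: [-0.3, -2.5, -0.1]
eef_pos: [510.4, 140.8, 217.4]
wrist_force: [0.0, -18.6, -0.6]
eef_pos: [510.5, 141.6, 217.3]
wrist_force: [1.7, -35.4, 1.2]
```

View pics/c3.png

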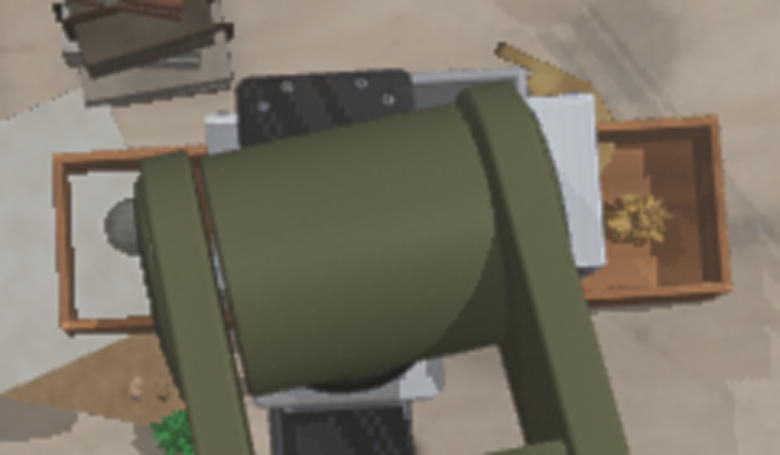

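The lever met its stop where predicted (finger at y=141, force rising from 2 to 35 N). Next I back off, then look and grasp.

```bash
python3 -m creep '[[-1,[-2,0,0],0],[-1,[-3.5,0,0],0],[-1,[-3.5,0,-4],0],[-0.5,[-3.5,0,-8],0],[0,[-3.5,0,-12],0],[0.3,[-3.5,-4,-12],0],[0.3,[-3.5,-8,-12],0],[0.3,[-3.5,-8.5,-12],0],[0.3,[-3.5,-8.5,-12],0]]'
python3 - <<'E'
from h import *
np.set_printoptions(precision=1,suppress=True)
im,p=snap('top','top3')
m=cv2.inRange(im,(0,0,0),(50,50,50)); 
s,ps=snap('side','side3')
plan((427,282,100),0.049)
cv2.imwrite('pics/c4.png',np.vstack([cv2.resize(im[100:200,240:480],(720,300),interpolation=cv2.INTER_CUBIC),cv2.resize(s[140:240,210:450],(720,300),interpolation=cv2.INTER_CUBIC)])[:,:,::-1])
E
```

```text
clock: 6.05
eef_pos: [426.7, 105.9, 338.2]
eef_rot: [3.14, -0.001, 1.621]
wrist_force: [0.2, -0.4, -0.7]
finger_gap: 45.2
finger_force: 0.0
shift [17.6  0.8 23.8] turn 0.0 yang 0.049 clock 6.15
```

View pics/c4.png

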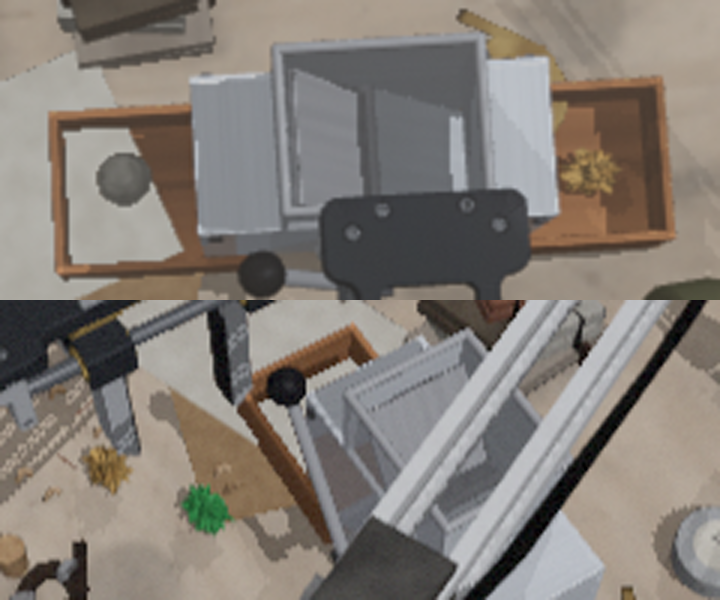

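The ball now leans to +y (top crop (262,273), side crop (286,85)), and the blade closes the left side. I'll verify the angle while moving to the casting.

```bash
python3 - <<'E'
from h import *
_,pt=load('top3');_,ps=load('side3')
x,e=tri((pt,(327.3,191)),(ps,(305.3,168.3))); d=R.from_euler('z',-.049).apply(x-[588,99,0]); print(x,e,d,np.arctan2(d[1],d[2]-110))
E
python3 -m creep '[[0.3,[4,0.5,4],0],[0.3,[8,0.8,8],0],[0.3,[12,0.8,12],0],[0.3,[16,0.8,16],0],[0.3,[17.6,0.8,20],0],[0.3,[17.6,0.8,23.8],0],[0.3,[17.6,0.8,23.8],0],[0.3,[17.6,0.8,23.8],0]]'
python3 - <<'E'
from h import *
np.set_printoptions(precision=1,suppress=True)
im,p=snap('wrist','w4'); plan((427,282,18),0.049)
cv2.imwrite('pics/c5.png',im[100:400,160:480,::-1])
m=cv2.inRange(cv2.cvtColor(im,cv2.COLOR_RGB2HSV),(12,90,50),(34,255,255)); print(blobs(im,(12,90,50),(34,255,255),150))
E
```

```text
[512.53077786 161.53175226 215.90338109] [0.0, 0.0] [-72.31580959  66.15321016 215.90338109] 0.5583520947242073
clock: 6.95
eef_pos: [426.6, 281.9, 99.2]
eef_rot: [-3.14, 0.001, 1.62]
wrist_force: [-0.3, 0.5, 0.8]
finger_gap: 61.0
finger_force: 0.0
shift [-0.  -0.   8.3] turn -0.0 yang 0.049 clock 7.0
[([507.7, 231.0], [394, 144, 246, 158, 10716]), ([322.4, 208.2], [302, 181, 43, 58, 1586]), ([197.8, 246.1], [179, 228, 40, 40, 1214]), ([167.0, 323.3], [154, 285, 34, 76, 1262]), ([476.0, 323.5], [457, 286, 33, 75, 1249]), ([435.5, 388.4], [196, 377, 425, 19, 5370])]
```

View pics/c5.png

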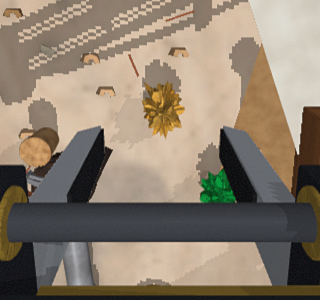

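Lever angle measured 0.558 rad, at its stop. The casting is at picture (322,208), centred between the fingers and clear of the green one.

```bash
python3 - <<'E'
from h import *
w,p=load('w4');_,p1=load('w1')
print(onz(p,(323,209),16),tri((p,(323,209)),(p1,(322,167.1))))
m=cv2.inRange(cv2.cvtColor(w,cv2.COLOR_RGB2HSV),(12,90,50),(34,255,255)); m[:,:290]=0;m[:,355:]=0;m[:175]=0;m[245:]=0
m=cv2.morphologyEx(m,cv2.MORPH_OPEN,np.ones((7,7))); print(cv2.fitEllipse(max(cv2.findContours(m,0,1)[0],key=len)))
E
```

```text
[427.83058277 281.43967057  16.        ] (array([427.99940096, 281.42548732,  15.91445121]), [0.2, 0.2])
((322.8051452636719, 208.4420623779297), (37.083335876464844, 49.65157699584961), 178.5582275390625)
```

```bash
python3 -m creep '[[0.3,[0,0.1,4],0],[0.3,[0,0.1,7],0],[0.3,[0,0.1,8.2],0],[0.3,[0,0.1,8.2],0],[-0.6,[0,0.1,8.2],0],[-0.6,[0,0.1,8.2],0],[-0.6,[0,0.1,8.2],0],[-0.6,[0,0.1,8.2],0],[-0.6,[0,0.1,8.2],0]]' 15
python3 -m creep '[[-0.6,[0,0,-4],0],[-0.6,[0,0,-9],0],[-0.6,[0,0,-14],0],[-0.6,[0,0,-19],0],[-0.6,[0,0,-24],0],[-0.6,[0,0,-28],0],[-0.6,[0,0,-28],0],[-0.6,[0,0,-28],0]]'
python3 - <<'E'
from h import *
print(onz(load('top0')[1],(404,170),203))
# drop point local (0,-12)
t=np.array([588,99,0])+R.from_euler('z',.049).apply([0,-14,0]); print(t)
plan((t[0],t[1],300),0.049)
E
```

```text
clock: 7.9
eef_pos: [427.5, 282.2, 17.9]
eef_rot: [3.141, -0.0, 1.62]
wrist_force: [-0.6, -0.7, 5.6]
finger_gap: 27.6
finger_force: 14.2
clock: 8.7
eef_pos: [427.3, 282.1, 297.4]
eef_rot: [3.141, -0.0, 1.62]
wrist_force: [-0.8, 0.2, -1.1]
finger_gap: 27.7
finger_force: 14.1
[544.91715186  44.86502818 203.        ]
[588.68572552  85.01680364   0.        ]
shift [-20.48  15.15  -0.25] turn 0.01 yang 0.049 clock 8.7
```

```bash
python3 -m creep '[[-0.6,[-4,3,0],0],[-0.6,[-8,6,0],0],[-0.6,[-12,9,0],0],[-0.6,[-16,12,0],0],[-0.6,[-19,14,0],0],[-0.6,[-20.5,15.1,0],0],[-0.6,[-20.5,15.1,0],0],[-0.6,[-20.5,15.1,0],0]]'
python3 - <<'E'
from h import *
im,p=snap('wrist','w5'); plan((588.7,85,206),0.049)
cv2.imwrite('pics/c6.png',im[:,100:580,::-1])
E
```

```text
clock: 9.5
eef_pos: [587.7, 85.6, 296.5]
eef_rot: [-3.14, -0.0, 1.62]
wrist_force: [-0.7, 0.3, -0.1]
finger_gap: 27.8
finger_force: 14.1
shift [-0.11  0.12  9.09] turn 0.02 yang 0.05 clock 9.55
```

View pics/c6.png

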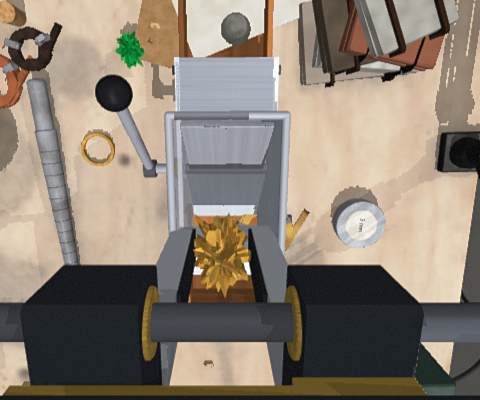

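The casting is held at crop (222,250) over the mouth, the blade closes the +y side, and the ball (113,92) is still over. Lower it and release.

```bash
python3 -m creep '[[-0.6,[-0.1,0.1,3],0],[-0.6,[-0.1,0.1,6],0],[-0.6,[-0.1,0.1,8.5],0],[-0.6,[-0.1,0.1,9],0],[-0.6,[-0.1,0.1,9],0],[-0.15,[-0.1,0.1,9],0],[-0.15,[-0.1,0.1,9],0],[-0.15,[-0.1,0.1,9],0],[-0.15,[-0.1,0.1,9],0],[-0.15,[-0.1,0.1,9],0]]'
python3 -m creep '[[-0.15,[0,0,-4],0],[-0.15,[0,0,-8],0],[-0.15,[0,0,-12],0],[-0.15,[0,-4,-12],0],[-0.15,[0,-8,-12],0],[-0.15,[0,-12,-12],0],[-0.15,[0,-16,-12],0],[-0.15,[2,-20,-12],0],[-0.15,[6,-22,-12],0],[-0.15,[10,-22,-12],0],[-0.15,[14,-22,-12],0],[-0.15,[14,-22,-12],0]]'
python3 - <<'E'
from h import *
t,_=snap('top','top6');s,_=snap('side','side6')
cv2.imwrite('pics/c7.png',np.vstack([cv2.resize(t[100:200,240:480],(720,300),interpolation=cv2.INTER_CUBIC),cv2.resize(s[180:330,270:450],(720,300)[:0] or (360,300),interpolation=cv2.INTER_CUBIC) if 0 else cv2.resize(s[230:330,210:450],(720,300),interpolation=cv2.INTER_CUBIC)])[:,:,::-1])
print(blobs(t[100:200,400:480],(15,110,60),(32,255,255),30))
E
```

```text
clock: 10.55
eef_pos: [589.4, 83.8, 207.7]
eef_rot: [3.141, -0.0, 1.62]
wrist_force: [-1.2, -0.6, 0.3]
finger_gap: 39.7
finger_force: 0.0
clock: 11.75
eef_pos: [361.9, 215.8, 327.4]
eef_rot: [-3.141, -0.001, 1.624]
wrist_force: [0.1, 0.5, -1.0]
finger_gap: 40.1
finger_force: 0.0
[([40.2, 56.7], [31, 49, 19, 16, 193])]
```

View pics/c7.png

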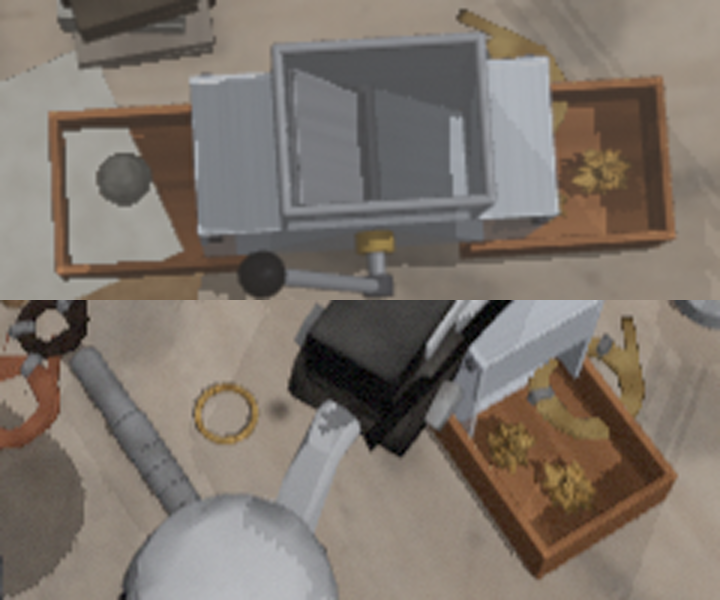

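Two castings now show in the -y tray (side crop (510,445) and (567,485)), and the lever is still over. Check that the new one rests inside the tray's bounds.

```bash
python3 -m creep '[[0,[0,0,0],0],[0,[0,0,0],0],[0,[0,0,0],0],[0,[0,0,0],0],[0,[0,0,0],0]]' | head -1
python3 - <<'E'
from h import *
np.set_printoptions(precision=1,suppress=True)
for f in('side6','side7'):
    if f=='side7': snap('side',f); snap('top','top7')
    s,ps=load(f)
    for c,st in blobs(s[230:330,350:450],(15,120,90),(32,255,255),25):
        uv=(c[0]+350,c[1]+230); print(f,uv,st[4],[R.from_euler('z',-.049).apply(onz(ps,uv,z)-[588,99,0]) for z in(18,40)])
_,pt=load('top7'); print('ball-ish',blobs(load('top7')[0][180:205,310:345],(0,0,0),(179,255,45),30))
E
```

```text
clock: 12.35
side6 (419.7, 257.1) 65 [array([  77.2, -118.1,   18. ]), array([  68.1, -123.8,   40. ])]
side6 (399.3, 270.8) 87 [array([  25.5, -120.7,   18. ]), array([  17.6, -126.4,   40. ])]
side6 (380.4, 278.3) 158 [array([ -15. , -114.2,   18. ]), array([ -21.9, -120.1,   40. ])]
side6 (399.1, 291.3) 196 [array([   0.4, -154.5,   18. ]), array([  -6.9, -159.4,   40. ])]
side7 (420.1, 257.0) 73 [array([  78. , -118.3,   18. ]), array([  68.9, -124.1,   40. ])]
side7 (401.0, 270.7) 101 [array([  28.4, -122.2,   18. ]), array([  20.5, -127.9,   40. ])]
side7 (380.4, 278.1) 156 [array([ -14.8, -113.9,   18. ]), array([ -21.7, -119.8,   40. ])]
side7 (399.0, 291.4) 201 [array([   0.1, -154.6,   18. ]), array([  -7.1, -159.5,   40. ])]
ball-ish [([14.9, 14.1], [10, 7, 14, 12, 37])]
```

The casting is at rest in the tray (sorter frame about (-15, -114)), and the lever is unmoved.

```bash
python3 -c "
from cell import manip
print(manip.sign_off())"
```

```text
the job is handed in; nothing more can be done
None
```

The job is handed in: the lever is fully over to +y (measured 0.558 rad, at its stop), and the gold casting lies at rest in the -y tray beside the other one, about 12.5 s used of the 51 s allowed.

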